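# Lock the storm bar of the planter cradle with its pin

### The job

The wind is getting up on the balcony: swing the cradle's retaining bar fully shut across the front of the planter so that its end lies home in the steel fork, then take the long lock pin (the one with the tall knob) from the little pin rack and push it down through the fork and the bar until its collar sits flat on the fork. Let go of everything, and leave the planter, the short pin and the other things on the table where they are.

Things in the scene. Friction and masses are not known exactly. Their poses are not given: they have to be found in the camera images.
- cradle: Fixed planter cradle: brown wooden board 225 x 330 x 10 mm flat on the table. Origin on the table midway between pivot and fork, under the shut bar; z up; y along the shut bar from fork (y = -120 mm) to pivot (y = +120 mm); +x away from the robot to the planter (about x = 115, y = 0). The board spans x -35 to +190 mm, with a kerb 32 mm high at its far edge.
- fork_hole (a point): Centre of the pin hole in the fork's top face, 66 mm above the table; cradle axes. Dark steel C open to -x (robot side): two level plates 46 x 50 mm (x -30 to +16, y +-25 mm about the hole), 6 mm thick, undersides 38 and 60 mm up, each with a vertical 14 mm through hole, joined by a web on +x. The bar's end enters between them. Below: free down to 13 mm above the table.
- pivot (a point): Point on the bar's vertical hinge axis, on the bar's top face, 56 mm above the table, at cradle x = 0, y = +120 mm; axes as the cradle's.
- bar (a joint): Angle of the flat aluminium retaining bar (rad): 0 = shut at its stop, its hole in line with the fork's; grows as the free end swings out towards the robot (clockwise seen from above), up to 1.3. Starts 0.55 to 1.0 open. Hinge friction about 0.2 N m, no spring: stays where left. Bar 30 mm wide, 8 mm thick, 48 to 56 mm above the table, its end 265 mm from the pivot axis.
- bar_hole (a point): Centre of the vertical 14 mm pin hole through the bar, on the bar's top face (56 mm above the table), 240 mm from the pivot axis, near the bar's free end. Turns with the bar.
- bar_grip (a point): Half-way up the upright black round grip on the bar, 150 mm from the pivot axis: 16 mm diameter, rising 40 mm from the bar's top face (56 to 96 mm above the table); this point is at 76 mm. Turns with the bar; when shut its axes are the cradle's and it stands 90 mm from the pin hole.
- long_pin: Loose lock pin to be used, 50 to 100 g: steel shank 10 mm diameter, 46 mm long, tip tapered over 6 mm to 5 mm across; collar 28 mm diameter, 4 mm thick; above it a tall black round knob 18 mm diameter, 34 mm high. Origin on the axis at the collar's underside; z from tip to knob. Starts upright in one of the rack's two holes, collar on the rack's top, 60 mm above the table.
- long_pin_tip (a point): Tip of the long pin's shank, 46 mm below its collar's underside.
- short_pin: A second, wrong pin, to be left alone: shank only 18 mm long, same collar, low wide head 25 mm diameter and 10 mm high. Origin at the underside of its collar. It stands in the other hole of the pin rack.
- pin_rack: Fixed small open plywood stand for pins, 54 x 150 mm, 60 mm high: a top board 8 mm thick on two end boards, with two vertical 14 mm through holes on its long middle line, at y = +40 and -40 mm. Origin on the table under its centre; z up, y along its length.
- planter: Green ceramic planter with a small succulent, standing loose on the cradle's board: 100 mm across the rim, 85 mm high (rim 95 mm above the table; leaves up to about 120 mm). Origin at the centre of its underside. Bystander.
- basket: Blue plastic slatted basket 150 x 200 x 85 mm, loose. Origin at the centre of its underside. Bystander.
- bottle: Stainless bottle, 68 mm diameter, 210 mm high, loose. Origin at the centre of its underside. Bystander.
- clip: Black spring clip, about 62 x 30 x 14 mm, lying loose. Origin at the centre of its underside. Bystander.
- shoe_horn: Wooden shoe horn, about 205 mm long, 40 mm wide, up to 9 mm high, lying loose along its own x. Origin on the table near its middle. Bystander.
Things that resemble listed ones, but are neither listed nor needed, are in the scene too. Leave any orange or white look-alike of the long_pin alone.

How it is judged:
On the way, in this order (a step that is already met when the one before it is completed fails the run):
1. the bar is swung fully shut, its end home in the fork, while the long pin is not yet in the fork (value of joint bar below 0.03 rad and distance between long_pin_tip and fork_hole above 0.055 m), for 0.2 s.
2. the long pin is pushed home through the fork's upper plate, the bar and the lower plate (value of joint bar below 0.03 rad and z of long_pin_tip in the frame of fork_hole below -0.041 m and x of long_pin_tip in the frame of fork_hole between -0.007 and 0.007 m and y of long_pin_tip in the frame of fork_hole between -0.007 and 0.007 m and z of long_pin in the frame of fork_hole below 0.005 m and horizontal distance between long_pin and fork_hole below 0.007 m), for 0.2 s.
At the end, for the whole second after the job is handed in: The bar is shut (within 0.03 rad of its stop) and the long pin stands at rest through both fork plates and the bar: tip at least 41 mm below the fork's top face, collar underside within 5 mm of that face, collar and tip within 7 mm of the hole's axis (all of step 2 and linear speed of long_pin below 0.02 m/s); the robot touches nothing.
It fails at once if the planter is shoved more than 20 mm (distance of planter from where it was at the start of the episode above 0.02 m).
It fails at once if the planter is tipped (angle between planter's own z axis and vertical above 0.3 rad).
It fails at once if the short pin is taken out or moved more than 15 mm (distance of short_pin from where it was at the start of the episode above 0.015 m).
It fails at once if the basket, bottle, spring clip or shoe horn is moved more than 30 mm (distance of any of basket, bottle, clip, shoe_horn from where it was at the start of the episode above 0.03 m).
It also fails if it takes over 58 s, if anything falls off the work surface, if the arm or the gripper's body presses on something with over 40 N, if the wrist force passes 120 N, or if a joint passes its speed limit or range.

### The arm

A 7-joint arm with a two-finger parallel gripper is mounted at the origin on the work surface. World frame = base frame: x ahead of the robot, y to its left, z up, the work surface at z = 0. Lengths are in m, angles in rad, forces in N, time in s.
With the tool pointing down it reaches from about 0.4 to 0.875 m from the base axis. Payload 19.3 kg.
Tool frame: the origin (TCP) lies at the very end of the fingers, on their centre line; the grasp point (between the pads) lies 19 mm behind it; z points along the fingers, y is the line along which they close (so a half turn about z gives the same grasp; the last joint's range is limited). The gripper opens to 85 mm and grips with 20 to 120 N. Pads are 22 mm wide; open, the fingers measure 114 mm over their backs; the gripper's body (76 mm by 85 mm) begins 54 mm behind the grasp point. The pads swing forward as they close: fully open they stand 13 mm farther back than shut.
Start: joints at [-1.254, 0.521, -0.036, 1.599, 0.021, 1.021, -0.113], TCP at [0.236, 0.579, 0.231] pointing down, gripper open.
Joint ranges: [-2.91, 2.91], [-0.3, 2.13], [-1.5, 1.42], [0.17, 2.43], [-1.26, 4.41], [0.16, 1.93], [-2.52, 2.52]. Speed limits (rad/s): [1.89, 1.89, 2.39, 2.39, 3.01, 3.01, 3.01].

### API

Orientations are given as [roll, pitch, yaw] about the fixed x, y, z axes, in that order (R = Rz(yaw) Ry(pitch) Rx(roll)).
In Python, from workcell import bot gives the robot as it stands. The module is installed in compiled form; this text tells all that it offers.
- The arm moves only by the tool apply_moves, never from a script. Its arguments are lists of equal length, an entry for each row: "claw": the finger opening in m, from 0 to 0.0854; "xyz": the shift along the tool's x, y, z in m, a list of three; "twist": the turn, a rotation vector about the tool's x, y, z in rad, a list of three. A call has 1 to 20 rows; each row shifts and turns the commanded pose from where the row before left it, along the tool's axes as they then stand; what a row does not reach is not made up. A row lasts 1/10 s, in which the tool goes at most 50 mm and 8.59 degrees, less where a joint would pass 70% of its speed; a pose out of reach is approached as far as the arm can. A call with a gripper value outside its range is refused whole. The fingers move at their own pace and stop on an object; "force" is the grip in N (left out, the last holds). Time passes only in rows, so rows that do not move let the fingers close. It gives the time, the measured TCP pose, the force, the opening and the grip force at its end, in the units of the state.
- bot.observe(): the state, without advancing time (a new reading comes with each control period).
- bot.grab_frame(name): name is "scene" or "top" or "wrist"; returns a dict with "img" (400x640x3 uint8, red, green, blue), "vfov" (degrees; the focal length in pixels is half the picture's height over the tangent of half this angle, whatever the lens; pixels are square), "cx", "cy" (the principal point, pixels), "view" (4x4, takes a point from world to camera coordinates). Camera axes: x right, y up, looking along -z (the intrinsics and any distortion apply to the point x, -y, -z); pixel columns grow to the right and rows downward; lengths in m; the calibration is good to about 2 mm. A picture is of the moment at which its call begins. There is no depth.
- bot.job_done(): hands the job in; it is judged then, once.
Trained networks look in the newest picture that a camera, given by its name, has taken for a name from the list of things; names that differ only in an ending like _2 or _b are one class to them, and where a whole thing is asked for, a point or a joint stands for the part that bears it (a point fixed in the world has none). Each returns a list of dicts, best first, with "score" (0 to 1); they miss things now and then, are a little off and sometimes report something else, mostly with a low value. They report only what shows in the picture. A call takes as long as a camera call. They do not tell look-alikes from the thing itself.
- bot.find_in(camera, query): "position" ([x, y, z] in m, in world coordinates, good to about 4 mm: the middle of the surface that is visible of it).
The state is a dict: "clock": time; "qpos": joint angles; "qd": joint speeds; "joint_efforts": joint torques, N m; "position": TCP position; "tool_rot": TCP orientation; "force": force on the tool from outside, world axes, zero at the start; "moment": the same for the moment, N m; "grip_width": finger opening in m; "finger_force": force on a finger pad.
Only numpy, scipy, OpenCV 4.12 (cv2) and the standard library are available. Lean on these libraries where they do the work, as an engineer would, in place of code of your own. Each camera call takes 0.05 s, during which the arm holds its last target. There are 200 camera calls.

## Working session

There is one attempt and no reset: what is moved stays moved. The work goes in short steps, Python scripts to look and compute and a tool call to move; the robot and the scene stay as the last step left them, time stands still between calls to the robot, and variables do not carry over. Pictures are saved under pics/ and viewed, at most 10 in all, crops included, and the job is handed in when it is done.

Besides the shell and the picture viewer there is one more tool, called after ">>>" as a command line: name --argument value ..., lists and objects as JSON in quotes. apply_moves: Moves the arm, as the interface text tells. Its arguments: {"type":"object","properties":{"claw":{"type":"array"},"xyz":{"type":"array"},"twist":{"type":"array"},"force":{"type":"number"}},"required":["claw","xyz","twist"]}

```bash
mkdir -p pics
cat > h.py <<'E'
import numpy as np, cv2
from workcell import bot
def snap(cam,name=None):
    f=bot.grab_frame(cam)
    if name: cv2.imwrite(f'pics/{name}.png',f['img'][:,:,::-1])
    return f
def proj(f,P):
    P=np.atleast_2d(P); V=np.array(f['view']); c=P@V[:3,:3].T+V[:3,3]
    F=200/np.tan(np.radians(f['vfov'])/2)
    return np.c_[f['cx']+F*c[:,0]/-c[:,2], f['cy']-F*c[:,1]/-c[:,2]]
def unproj(f,uv,z):
    V=np.array(f['view']);R=V[:3,:3];o=-R.T@V[:3,3]
    F=200/np.tan(np.radians(f['vfov'])/2)
    d=R.T@np.array([(uv[0]-f['cx'])/F,-(uv[1]-f['cy'])/F,-1]); return o+d*(z-o[2])/d[2]
E
python3 - <<'E'
from h import *
for c in ['top','scene']:
    f=snap(c,c+'1'); print(c,f.keys(),f['vfov'],f['cx'],f['cy'],np.round(f['view'],3).tolist())
    for q in ['cradle','bar','bar_grip','long_pin','short_pin','pin_rack','planter','basket','bottle','clip','shoe_horn']:
        print(q,[(np.round(d['position'],3).tolist(),round(d['score'],2)) for d in bot.find_in(c,q)][:4])
s=bot.observe(); print(s['clock'],s['position'],s['tool_rot'],s['grip_width'])
E
```

```text
top dict_keys(['img', 'vfov', 'cx', 'cy', 'view']) 57.63126362762862 319.9386907748794 198.93062481973507 [[-0.014, -1.0, 0.009, 0.057], [0.998, -0.013, 0.055, -0.545], [-0.055, 0.009, 0.998, -1.117], [0.0, 0.0, 0.0, 1.0]]
cradle [([0.681, 0.124, 0.007], 0.61)]
bar [([0.515, 0.151, 0.056], 0.82)]
bar_grip [([0.518, 0.154, 0.058], 0.91)]
long_pin [([0.378, -0.266, 0.066], 0.57), ([0.383, -0.331, 0.062], 0.53), ([0.592, 0.521, 0.008], 0.22)]
short_pin []
pin_rack [([0.468, -0.339, 0.06], 0.93)]
planter [([0.738, 0.181, 0.087], 0.69)]
basket [([0.591, 0.524, 0.008], 0.82), ([0.516, 0.152, 0.06], 0.19)]
bottle [([0.685, -0.289, 0.137], 0.69)]
clip [([0.486, -0.384, 0.076], 0.55)]
shoe_horn [([0.346, 0.416, 0.007], 0.6), ([0.471, -0.161, 0.014], 0.36)]
scene dict_keys(['img', 'vfov', 'cx', 'cy', 'view']) 47.95512648673199 316.59793173194913 205.02446169106523 [[0.608, 0.794, 0.021, -0.36], [-0.569, 0.417, 0.709, 0.251], [0.554, -0.443, 0.705, -1.658], [0.0, 0.0, 0.0, 1.0]]
cradle [([0.694, 0.098, 0.011], 0.56)]
bar [([0.512, 0.14, 0.057], 0.95)]
bar_grip [([0.513, 0.142, 0.056], 0.84)]
long_pin [([0.382, -0.274, 0.053], 0.63), ([0.474, -0.315, 0.075], 0.62), ([0.388, -0.339, 0.059], 0.49), ([0.404, -0.22, 0.056], 0.4)]
short_pin [([0.58, 0.519, 0.038], 0.56), ([0.488, -0.39, 0.07], 0.47)]
pin_rack [([0.48, -0.361, 0.062], 0.57)]
planter [([0.739, 0.164, 0.083], 0.69)]
basket [([0.581, 0.517, 0.038], 0.95)]
bottle [([0.718, -0.316, 0.124], 0.69)]
clip [([0.473, -0.171, 0.011], 0.73), ([0.481, -0.359, 0.061], 0.18)]
shoe_horn []
1.2 [0.23577195 0.57878932 0.23127809] [-3.14150511e+00  1.12649645e-05  2.75474043e+00] 0.08537371616453739
```

View pics/top1.png

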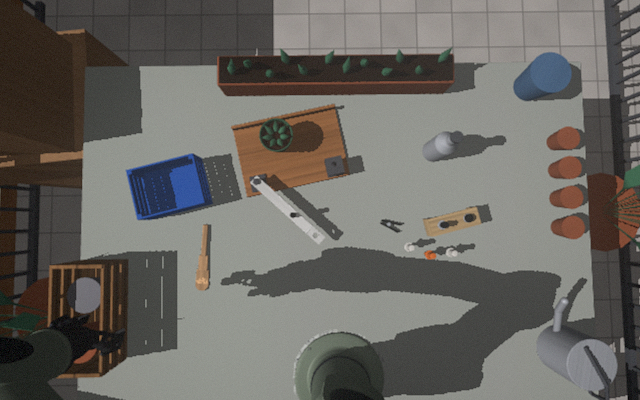

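View pics/scene1.png

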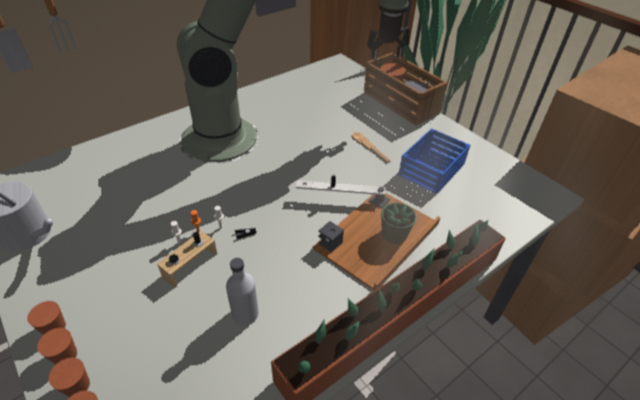

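The top view shows the pivot at about (258,183), the fork at (335,166), the grip at (294,214), and the rack pins at (447,222) and (471,216). In the scene view the tall black knob is at (197,238), on the rack's +y side and next to the orange decoy.

Run:
```python
import cv2
im=cv2.imread('pics/top1.png')[95:265,225:485]
im=cv2.convertScaleAbs(im,alpha=1.6,beta=10)
cv2.imwrite('pics/c1.png',cv2.resize(im,None,fx=3,fy=3,interpolation=cv2.INTER_CUBIC))
```

```text
(no output)
```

View pics/c1.png

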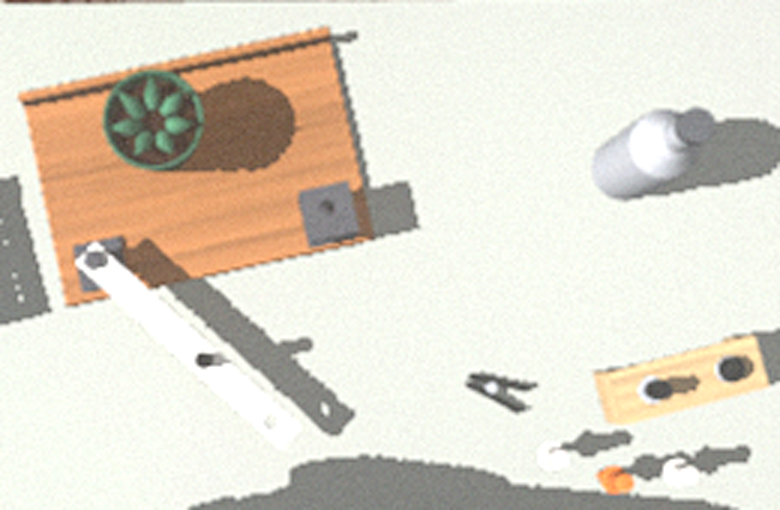

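The crop shows the fork hole at (327,207), the pivot at (96,260), the bar hole at (270,422), the grip at (205,360), the long pin at (658,389) and the short pin at (735,369).

Run:
```python
from h import *
f=snap('top')
U=lambda u,v,z: unproj(f,((u+.5)/3-.5+225,(v+.5)/3-.5+95),z)
fork=U(327,207,.066);piv=U(96,260,.058);bh=U(270,422,.056);gr=U(205,360,.076)
lp=U(658,389,.08);sp=U(735,369,.07)
print('fork',fork,'piv',piv,np.linalg.norm((fork-piv)[:2]),'bh',bh,np.linalg.norm((bh-piv)[:2]),'grip',gr,np.linalg.norm((gr-piv)[:2]))
a=np.arctan2(*(fork-piv)[[1,0]]);b=np.arctan2(*(bh-piv)[[1,0]]);print('shut dir',a,'bar ang',a-b, 'lp',lp,'sp',sp)
for n,u,v in [('corner',68,305),('corner',372,238)]: print(n,U(u,v,.01))
for n,u,v in [('w',553,457),('o',617,480),('w2',681,473)]: print(n,U(u,v,.05))
```

```text
fork [0.64809087 0.00784593 0.066     ] piv [0.59883585 0.23909426 0.058     ] 0.2364357175654045 bh [0.43516478 0.06739711 0.056     ] 0.23720904960052727 grip [0.49734046 0.13006971 0.076     ] 0.1489552512537706
shut dir -1.3609362047953073 bar ang 0.9713307150377799 lp [ 0.46303565 -0.31202627  0.08      ] sp [ 0.48149428 -0.39242068  0.07      ]
corner [0.55728581 0.27625383 0.01      ]
corner [ 0.6234008  -0.04148359  0.01      ]
w [ 0.3960948  -0.21502767  0.05      ]
o [ 0.37233891 -0.27848875  0.05      ]
w2 [ 0.37836302 -0.34286989  0.05      ]
```

>>> apply_moves --claw '[0.06, 0.06, 0.06, 0.06, 0.06, 0.06, 0.06, 0.06, 0.06, 0.06, 0.06, 0.06, 0.06, 0.06, 0.06, 0.06, 0.06, 0.06, 0.06, 0.06]' --xyz '[[-0.034, -0.026, 0], [-0.034, -0.026, 0], [-0.034, -0.026, 0], [-0.034, -0.026, 0], [-0.034, -0.026, 0], [-0.034, -0.026, 0], [-0.034, -0.026, 0], [-0.034, -0.026, 0], [-0.034, -0.026, 0], [-0.034, -0.026, 0], [-0.034, -0.026, 0], [-0.034, -0.026, 0], [0, 0, 0], [0, 0, 0], [0, 0, 0], [0, 0, 0], [0, 0, 0], [0, 0, 0], [0, 0, 0], [0, 0, 0]]' --twist '[[0, 0, 0], [0, 0, 0], [0, 0, 0], [0, 0, 0], [0, 0, 0], [0, 0, 0], [0, 0, 0], [0, 0, 0], [0, 0, 0], [0, 0, 0], [0, 0, 0], [0, 0, 0], [0, 0, 0.149], [0, 0, 0.149], [0, 0, 0.149], [0, 0, 0.149], [0, 0, 0.149], [0, 0, 0.149], [0, 0, 0.149], [0, 0, 0.149]]'

```text
clock: 3.25
position: [0.496, 0.136, 0.2314]
tool_rot: [3.141, -0.0, 1.557]
force: [-0.5, -0.3, 0.4]
grip_width: 0.0597
finger_force: 0.0
```

>>> apply_moves --claw '[0.06, 0.06, 0.06, 0.06, 0.06]' --xyz '[[0, 0, 0], [0, 0, 0], [0, 0, 0], [0, 0, 0], [0, 0, 0]]' --twist '[[0, 0, 0.149], [0, 0, 0.149], [0, 0, 0.149], [0, 0, 0.149], [0, 0, 0.149]]'

```text
clock: 3.75
position: [0.496, 0.136, 0.2314]
tool_rot: [3.142, -0.0, 0.812]
force: [0.3, 0.4, 0.0]
grip_width: 0.0604
finger_force: 0.0
```

Run:
```python
from h import *
s=bot.observe(); print(s['clock'],s['position'],s['tool_rot'],s['grip_width'])
f=snap('wrist','w1')
for q in ['bar_grip','bar']: print(q,[(np.round(d['position'],3).tolist(),round(d['score'],2)) for d in bot.find_in('wrist',q)][:3])
for n,p in dict(grip=[.497,.130,.076],bh=[.435,.067,.056],fork=[.648,.008,.066],piv=[.599,.239,.058]).items(): print(n,proj(f,p))
```

```text
3.75 [0.49595186 0.13600469 0.23141603] [ 3.14156333e+00 -2.55206594e-04  8.11674339e-01] 0.06037026115616913
bar_grip [([0.526, 0.168, 0.058], 0.85)]
bar [([0.529, 0.163, 0.058], 0.64)]
grip [[327.27144458 184.58369422]]
bh [[325.16332232 262.56097991]]
fork [[537.57327011 165.56508724]]
piv [[326.38792957   5.00516408]]
```

View pics/w1.png

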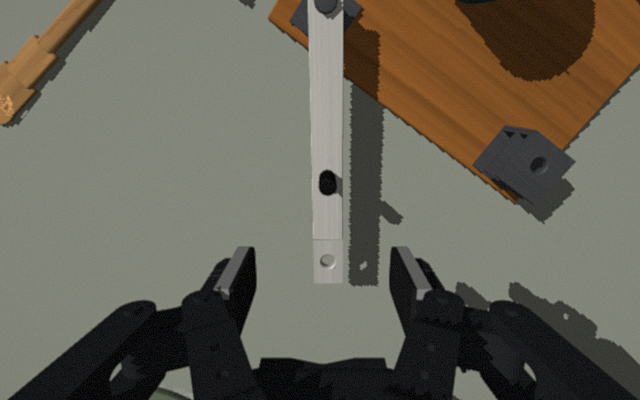

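The wrist picture agrees with the estimates: grip at (327,182), bar hole at (327,262), fork hole at (540,166). Next I descend and grasp the grip.

>>> apply_moves --claw '[0.06, 0.06, 0.06, 0.06, 0.06, 0.06, 0.014, 0.014, 0.014, 0.014, 0.014, 0.014]' --xyz '[[-0.004, 0.005, 0], [0, 0, 0.033], [0, 0, 0.033], [0, 0, 0.033], [0, 0, 0.033], [0, 0, 0.033], [0, 0, 0], [0, 0, 0], [0, 0, 0], [0, 0, 0], [0, 0, 0], [0, 0, 0]]' --twist '[[0, 0, 0], [0, 0, 0], [0, 0, 0], [0, 0, 0], [0, 0, 0], [0, 0, 0], [0, 0, 0], [0, 0, 0], [0, 0, 0], [0, 0, 0], [0, 0, 0], [0, 0, 0]]' --force 25

```text
clock: 5.1
position: [0.4977, 0.1297, 0.0679]
tool_rot: [3.141, -0.002, 0.818]
force: [-2.2, -3.0, 11.3]
grip_width: 0.0148
finger_force: 24.9
```

>>> apply_moves --claw '[0.014, 0.014, 0.014, 0.014, 0.014, 0.014, 0.014, 0.014, 0.014, 0.014]' --xyz '[[0, 0, -0.002], [0.0008, 0.015, 0], [0.0008, 0.015, 0], [0.0008, 0.015, 0], [0.0008, 0.015, 0], [0.0008, 0.015, 0], [0.0008, 0.015, 0], [0.0008, 0.015, 0], [0.0008, 0.015, 0], [0, 0, 0]]' --twist '[[0, 0, 0], [0, 0, -0.1], [0, 0, -0.1], [0, 0, -0.1], [0, 0, -0.1], [0, 0, -0.1], [0, 0, -0.1], [0, 0, -0.1], [0, 0, -0.1], [0, 0, 0]]'

```text
clock: 6.1
position: [0.6082, 0.0899, 0.0687]
tool_rot: [3.14, -0.0, 1.622]
force: [1.5, 2.3, -4.0]
grip_width: 0.0148
finger_force: 27.6
```

>>> apply_moves --claw '[0.014, 0.014, 0.014, 0.014]' --xyz '[[0.0002, 0.0075, 0], [0.0002, 0.0075, 0], [0.0002, 0.0075, 0], [0, 0, 0]]' --twist '[[0, 0, -0.05], [0, 0, -0.05], [0, 0, -0.05], [0, 0, 0]]'

```text
clock: 6.5
position: [0.6296, 0.0925, 0.0687]
tool_rot: [3.141, 0.0, 1.768]
force: [1.2, 1.8, -4.8]
grip_width: 0.0149
finger_force: 27.6
```

>>> apply_moves --claw '[0.014, 0.014, 0.014]' --xyz '[[0, 0.002, 0], [0, 0.002, 0], [0, 0, 0]]' --twist '[[0, 0, -0.013], [0, 0, -0.013], [0, 0, 0]]'

```text
clock: 6.8
position: [0.6316, 0.0931, 0.0686]
tool_rot: [-3.139, -0.0, 1.794]
force: [-9.3, 0.0, 6.1]
grip_width: 0.015
finger_force: 28.6
```

>>> apply_moves --claw '[0.05, 0.05, 0.05, 0.05, 0.05, 0.05, 0.05, 0.05, 0.05, 0.05, 0.05]' --xyz '[[0, 0, 0], [0, 0, 0], [0, 0, 0], [0, 0, 0], [0, 0, -0.04], [0, 0, -0.04], [0, 0, -0.04], [0, 0, -0.04], [-0.04, 0, -0.02], [-0.04, 0, 0], [-0.04, 0, 0]]' --twist '[[0, 0, 0], [0, 0, 0], [0, 0, 0], [0, 0, 0], [0, 0, 0], [0, 0, 0], [0, 0, 0], [0, 0, 0], [0, 0, 0], [0, 0, 0], [0, 0, 0]]'

```text
clock: 7.9
position: [0.66, -0.0252, 0.2494]
tool_rot: [3.14, 0.0, 1.794]
force: [1.1, -0.4, 0.0]
grip_width: 0.0498
finger_force: 0.0
```

Run:
```python
from h import *
s=bot.observe(); print(s['clock'],s['position'],s['tool_rot'],s['grip_width'])
f=snap('wrist','w2')
for n,p in dict(grip=[.6297,.0945,.096],fork=[.648,.008,.066],piv=[.599,.239,.058]).items(): print(n,proj(f,p))
```

```text
7.9 [ 0.66001509 -0.0252152   0.24939636] [3.13990923e+00 3.01565381e-04 1.79438042e+00] 0.049841959567676335
grip [[317.94057083  29.07641252]]
fork [[317.2930966  137.38455228]]
piv [[ 320.36404374 -170.88419068]]
```

View pics/w2.png

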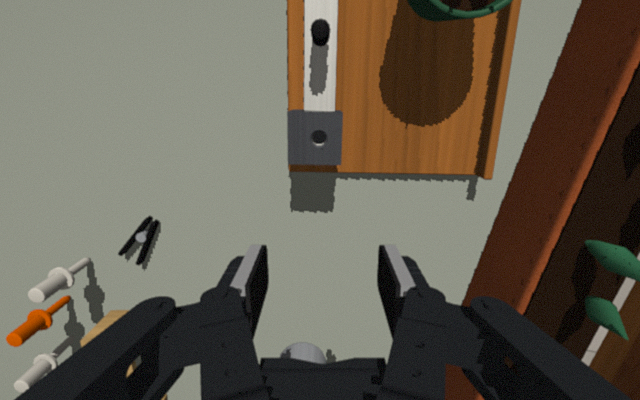

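The bar lies in the fork with its hole under the fork hole at (319,137). The decoys are at lower left. I go to the rack next.

>>> apply_moves --claw '[0.05, 0.05, 0.05, 0.05, 0.05, 0.05, 0.05, 0.05, 0.05, 0.05]' --xyz '[[-0.0295, -0.032, 0], [-0.0295, -0.032, 0], [-0.0295, -0.032, 0], [-0.0295, -0.032, 0], [-0.0295, -0.032, 0], [-0.0295, -0.032, 0], [-0.0295, -0.032, 0], [-0.0295, -0.032, 0], [0, 0, 0], [0, 0, 0]]' --twist '[[0, 0, 0], [0, 0, 0], [0, 0, 0], [0, 0, 0], [0, 0, 0], [0, 0, 0], [0, 0, 0], [0, 0, 0], [0, 0, 0], [0, 0, 0]]'

```text
clock: 8.95
position: [0.4616, -0.3113, 0.2484]
tool_rot: [3.141, 0.0, 1.792]
force: [0.8, 0.5, 0.5]
grip_width: 0.0499
finger_force: 0.0
```

Run:
```python
from h import *
s=bot.observe(); print(s['clock'],s['position'],s['tool_rot'],s['grip_width'])
f=snap('wrist','w3'); np.savez('w3.npz',**{k:f[k] for k in f if k!='img'})
print([(np.round(d['position'],3).tolist(),round(d['score'],2)) for d in bot.find_in('wrist','long_pin')])
for n,p in dict(lp0=[.463,-.312,.064],lp1=[.463,-.312,.098],sp=[.4815,-.392,.07]).items(): print(n,proj(f,p))
```

```text
8.95 [ 0.4616471 -0.3113008  0.24843  ] [3.14137793e+00 1.08107300e-04 1.79160327e+00] 0.04987165446892754
[([0.377, -0.271, 0.074], 0.97), ([0.458, -0.31, 0.084], 0.91), ([0.383, -0.332, 0.07], 0.81), ([0.401, -0.214, 0.08], 0.59)]
lp0 [[323.38310394 174.2324793 ]]
lp1 [[323.49000658 182.56307563]]
sp [[323.88971981 253.02788523]]
```

View pics/w3.png

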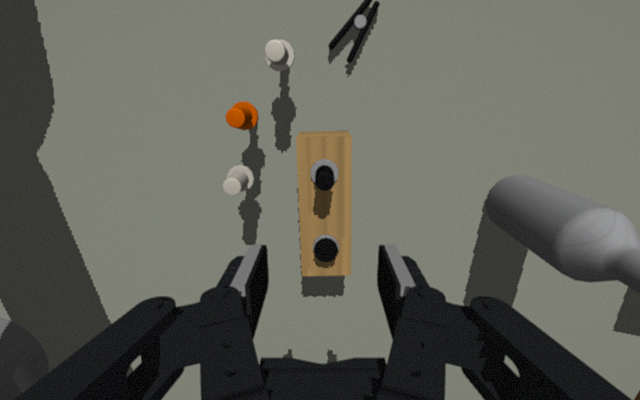

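The knob is at (324,180) and the short pin at (326,250), matching the estimate. I descend and grasp.

>>> apply_moves --claw '[0.05, 0.05, 0.05, 0.05, 0.05, 0.05, 0.05, 0.014, 0.014, 0.014, 0.014, 0.014, 0.014]' --xyz '[[-0.0005, 0.0013, 0], [0, 0, 0.036], [0, 0, 0.036], [0, 0, 0.036], [0, 0, 0.036], [0, 0, 0.034], [0, 0, 0], [0, 0, 0], [0, 0, 0], [0, 0, 0], [0, 0, 0], [0, 0, 0], [0, 0, 0]]' --twist '[[0, 0, 0], [0, 0, 0], [0, 0, 0], [0, 0, 0], [0, 0, 0], [0, 0, 0], [0, 0, 0], [0, 0, 0], [0, 0, 0], [0, 0, 0], [0, 0, 0], [0, 0, 0], [0, 0, 0]]' --force 50

```text
clock: 10.35
position: [0.4645, -0.3113, 0.0722]
tool_rot: [3.139, 0.002, 1.794]
force: [-0.8, 1.7, 6.7]
grip_width: 0.0163
finger_force: 48.6
```

>>> apply_moves --claw '[0.014, 0.014, 0.014, 0.014, 0.014, 0.014, 0.014, 0.014, 0.014, 0.014, 0.014, 0.014, 0.014, 0.014, 0.014, 0.014]' --xyz '[[0, 0, -0.03], [0, 0, -0.03], [0, 0, -0.03], [0, 0, -0.03], [0.03, 0.0278, 0], [0.03, 0.0278, 0], [0.03, 0.0278, 0], [0.03, 0.0278, 0], [0.03, 0.0278, 0], [0.03, 0.0278, 0], [0.03, 0.0278, 0], [0.03, 0.0278, 0], [0.03, 0.0278, 0], [0, 0, 0], [0, 0, 0], [0, 0, 0]]' --twist '[[0, 0, 0], [0, 0, 0], [0, 0, 0], [0, 0, 0], [0, 0, 0], [0, 0, 0], [0, 0, 0], [0, 0, 0], [0, 0, 0], [0, 0, 0], [0, 0, 0], [0, 0, 0], [0, 0, 0], [0, 0, 0], [0, 0, 0], [0, 0, 0]]'

```text
clock: 11.95
position: [0.6477, 0.0068, 0.1914]
tool_rot: [3.141, 0.001, 1.793]
force: [0.2, -0.4, -1.0]
grip_width: 0.0167
finger_force: 48.9
```

Run:
```python
from h import *
s=bot.observe(); print(s['clock'],s['position'],s['tool_rot'],s['grip_width'])
p=s['position']; f=snap('wrist','w4'); np.savez('w4.npz',**{k:f[k] for k in f if k!='img'})
for n,q in dict(fork=[.6494,.0083,.066],collar=p-[0,0,.012],tip=p-[0,0,.058]).items(): print(n,proj(f,q))
im=f['img'][60:260,200:440,::-1]
cv2.imwrite('pics/c4.png',cv2.resize(cv2.convertScaleAbs(im,alpha=1.5,beta=10),None,fx=3,fy=3,interpolation=cv2.INTER_CUBIC))
```

```text
11.95 [0.64768898 0.00681273 0.19135428] [3.14066767e+00 6.61155406e-04 1.79283244e+00] 0.016689756220324647
fork [[324.51499585 187.47547892]]
collar [[322.01770626 247.96966106]]
tip [[322.04443871 216.62960387]]
```

View pics/c4.png

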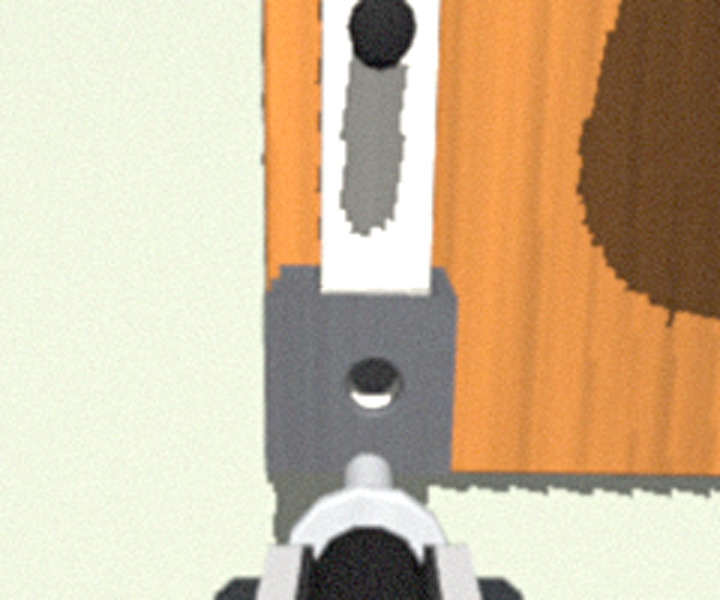

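The hole is at full-image (324.5,187.5), as predicted, and the tip at about (322.5,215). I correct by about 2 mm and lower.

>>> apply_moves --claw '[0.014, 0.014, 0.014, 0.014, 0.014, 0.014, 0.014, 0.014]' --xyz '[[0.0009, 0.0018, 0], [0, 0, 0.02], [0, 0, 0.02], [0, 0, 0.016], [0, 0, 0.005], [0, 0, 0.005], [0, 0, 0.004], [0, 0, 0]]' --twist '[[0, 0, 0], [0, 0, 0], [0, 0, 0], [0, 0, 0], [0, 0, 0], [0, 0, 0], [0, 0, 0], [0, 0, 0]]'

```text
clock: 12.8
position: [0.6494, 0.009, 0.1203]
tool_rot: [3.142, 0.0, 1.794]
force: [-0.2, -0.6, -0.9]
grip_width: 0.0161
finger_force: 49.0
```

>>> apply_moves --claw '[0.014, 0.014, 0.014, 0.014, 0.014]' --xyz '[[0, 0, 0.005], [0, 0, 0.005], [0, 0, 0.005], [0, 0, 0.005], [0, 0, 0]]' --twist '[[0, 0, 0], [0, 0, 0], [0, 0, 0], [0, 0, 0], [0, 0, 0]]'

```text
clock: 13.3
position: [0.649, 0.0089, 0.0994]
tool_rot: [-3.14, 0.0, 1.794]
force: [0.2, -0.5, -2.0]
grip_width: 0.0163
finger_force: 48.9
```

Tip at about z = 0.042 with no resistance; I go on until the collar seats.

>>> apply_moves --claw '[0.014, 0.014, 0.014, 0.014, 0.014, 0.014]' --xyz '[[0, 0, 0.005], [0, 0, 0.005], [0, 0, 0.005], [0, 0, 0.004], [0, 0, 0.002], [0, 0, 0]]' --twist '[[0, 0, 0], [0, 0, 0], [0, 0, 0], [0, 0, 0], [0, 0, 0], [0, 0, 0]]'

```text
clock: 13.9
position: [0.6492, 0.0089, 0.0789]
tool_rot: [-3.141, 0.0, 1.794]
force: [0.4, -1.8, -0.8]
grip_width: 0.0162
finger_force: 48.8
```

>>> apply_moves --claw '[0.014, 0.014, 0.014]' --xyz '[[0, 0, 0.001], [0, 0, 0.001], [0, 0, 0]]' --twist '[[0, 0, 0], [0, 0, 0], [0, 0, 0]]'

```text
clock: 14.2
position: [0.6495, 0.0089, 0.0782]
tool_rot: [3.141, 0.0, 1.794]
force: [-4.9, -2.4, 12.3]
grip_width: 0.0161
finger_force: 50.4
```

>>> apply_moves --claw '[0.045, 0.045, 0.045, 0.045, 0.045, 0.045, 0.045, 0.045, 0.045, 0.045, 0.045, 0.045]' --xyz '[[0, 0, 0], [0, 0, 0], [0, 0, 0], [0, 0, 0], [0, 0, 0], [0, 0, -0.03], [0, 0, -0.04], [0, 0, -0.04], [-0.01, 0, -0.03], [-0.02, 0, 0], [0, 0, 0], [0, 0, 0]]' --twist '[[0, 0, 0], [0, 0, 0], [0, 0, 0], [0, 0, 0], [0, 0, 0], [0, 0, 0], [0, 0, 0], [0, 0, 0], [0, 0, 0], [0, 0, 0], [0, 0, 0], [0, 0, 0]]'

```text
clock: 15.4
position: [0.6557, -0.0204, 0.217]
tool_rot: [-3.141, -0.0, 1.793]
force: [-0.4, 0.2, -0.2]
grip_width: 0.0449
finger_force: 0.0
```

Run:
```python
from h import *
s=bot.observe(); print(s['clock'],s['position'])
f=snap('wrist','w5'); g=snap('scene','s5')
for n,q in dict(k0=[.6494,.0083,.07],k1=[.6494,.0083,.104]).items(): print(n,proj(f,q),proj(g,q))
a=f['img'][60:260,200:440,::-1]
u,v=proj(g,[.6494,.0083,.07])[0].astype(int)
b=g['img'][v-50:v+50,u-45:u+75,::-1]
cv2.imwrite('pics/c5.png',np.hstack([cv2.resize(a,(400,333)),cv2.resize(b,(400,333),interpolation=cv2.INTER_CUBIC)]))
```

```text
15.4 [ 0.65573375 -0.02035686  0.21700867]
k0 [[322.39888889 149.04762045]] [[331.89094441 228.48533094]]
k1 [[322.37168453 155.60668065]] [[332.45270255 220.12208235]]
```

View pics/c5.png

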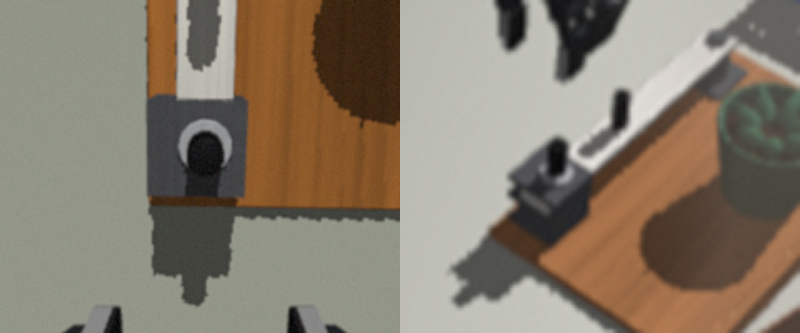

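The pin stands upright with its collar flat on the fork (left view, collar at about (205,145)). The bar is shut, the gripper is clear and the planter has not moved. I hand the job in.

```bash
python3 -c "
from workcell import bot
print(bot.job_done())"
```

```text
the job is handed in; nothing more can be done
None
```

The bar is shut in the fork, and the long pin is pushed home through fork and bar with its collar flat on the fork. The gripper is clear and the job was handed in at about 15.5 s; the hand-in call returned no verdict.

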